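Tip a culture flask to the set hand and level it again

TASK

Slide the yellow discard box out from under the tilting cradle to the middle of the round green mat. Then, pressing only the orange paddles and never touching the flask, tip the cradle about 6 degrees past the red set hand, bring it back to the red hand so that its friction hinge is set from the steep side, and leave it there for two seconds. Finally bring the flask back level and let go, leaving all the other things where they stand.

Things in the scene. Friction and masses are not known exactly. Their poses are not given: they have to be found in the camera images.
- stand: Fixed tilting stand: grey base 170 (x) x 120 (y) x 12 mm, two uprights 10 mm thick at x = +-66 mm, 145 tall. Origin: centre of the base's underside. The cradle's hinge runs along the stand's x axis, 125 mm above the origin. A white arc scale (tick every 5 degrees, green = level) faces +x, away from the robot. Its yaw varies.
- cradle (a joint): Tilt of the cradle in rad: 0 level, positive = the paddle at the stand's -y end (robot's right) down, the +y paddle up; travel -0.15 to 0.66. Friction hinge (0.4 N m, about 3 N at a paddle): it stays where it is left. A black pointer at the scale shows the tilt.
- set_hand (a joint): Angle in rad of the red set hand on the scale (same sense as the cradle's tilt): when the cradle's tilt equals it the black pointer lies behind the red hand. Between 0.28 and 0.50. It is already set and is not to be moved.
- cradle_pivot (a point): Centre of the cradle's upper face, on the hinge axis; turns with it: x along the hinge, y along the cradle to the end that rises, z out of its face. The cradle is a flat aluminium plate, 360 mm along y, 80 wide (106 in the middle), 6 thick, with 16 mm walls at y = +-75 mm; its orange ends are the paddles, pressed down from above.
- red_tip (a point): Tip of the red set hand, 120 mm from the hinge axis, 86 mm out along the stand's x.
- low_paddle (a point): Centre of the upper face of the orange paddle (76 along x, 54 along y) that must go down, 152.5 mm from the hinge at the stand's -y end; moves with the cradle.
- high_paddle (a point): Centre of the upper face of the other orange paddle (+y end), 152.5 mm from the hinge; rises as the low paddle goes down.
- flask: Clear culture flask with red cap, 140 mm long (along y, cap at +y) x 70 x 33 mm, 120 g, lying loose between the cradle's walls. Origin: centre of its underside.
- box: Yellow open discard box, 160 (x) x 65 (y) x 75 mm tall, walls and floor 4 mm, about 0.2 kg, empty. Origin: centre of its underside. Its +x end starts under the low paddle and blocks it; its -x end sticks out towards the robot. It can be gripped across its width or hooked inside, and slides on the bench.
- mat: Round green mat, 240 mm across, printed flat on the bench (no thickness to feel), with a darker 80 mm disc marking its middle. Origin: its centre.
- amber_bottle: Bystander, leave alone: brown glass bottle, 64 dia x 150 tall mm. Origin: centre of its underside.
- wash_bottle: Bystander, leave alone: white plastic bottle with red cap, 64 dia x 160 tall mm. Origin: centre of its underside.
- jar: Bystander, leave alone: clear jar with blue lid, 68 dia x 90 tall mm. Origin: centre of its underside.
- well_plate: Bystander, leave alone: flat white well plate 128 x 86 x 14 mm. Origin: centre of its underside.

How it is judged:
On the way, in this order (a step that is already met when the one before it is completed fails the run):
1. the yellow box stands in the middle of the mat, released (horizontal distance between box and mat below 0.04 m and height (world z) of box below 0.004 m and angle between box's own z axis and vertical below 0.05 rad and linear speed of box below 0.02 m/s and contact force between the fingers and box below 0.1 N), for 0.2 s.
2. the cradle is tipped at least 4 degrees past the red hand (z of red_tip in the frame of cradle_pivot below -0.00837078 m), for 0.1 s.
3. back at the red hand within 3 degrees, for 1.5 s (z of red_tip in the frame of cradle_pivot between -0.00628031 and 0.00628031 m), for 1.5 s.
4. the cradle is level within 3 degrees (value of joint cradle between -0.052 and 0.052 rad), for 0.2 s.
At the end, for the whole second after the job is handed in: Cradle level within 3 degrees and still, flask at rest in its place in the cradle (within 10 mm), box upright on the bench with its centre within 40 mm of the mat's centre, everything released (all of step 4 and horizontal distance between box and mat below 0.04 m and height (world z) of box below 0.004 m and angle between box's own z axis and vertical below 0.05 rad and linear speed of each of box, flask below 0.02 m/s and velocity of joint cradle between -0.02 and 0.02 rad/s and distance between flask and cradle_pivot below 0.01 m and angle between flask's own z axis and vertical below 0.07 rad); the robot touches nothing.
It fails at once if the flask is touched by the robot (contact force between any of the fingers, the arm and flask above 0.5 N).
It fails at once if the flask leaves its place in the cradle (distance between flask and cradle_pivot above 0.025 m).
It fails at once if a bystander is shifted by more than 30 mm or knocked over (distance of any of amber_bottle, wash_bottle, jar, well_plate from where it was at the start of the episode above 0.03 m or angle between any of amber_bottle, wash_bottle, jar, well_plate's own z axis and vertical above 0.5 rad).
It fails at once if the box is knocked over (angle between box's own z axis and vertical above 0.8 rad).
It also fails if it takes over 66 s, if anything falls off the work surface, if the arm or the gripper's body presses on something with over 40 N, if the wrist force passes 120 N, or if a joint passes its speed limit or range.

ROBOT

A 6-joint arm with a two-finger parallel gripper is mounted at the origin on the work surface. World frame = base frame: x ahead of the robot, y to its left, z up, the work surface at z = 0. Lengths are in m, angles in rad, forces in N, time in s.
With the tool pointing down it reaches from about 0.3 to 0.875 m from the base axis. Payload 6.4 kg.
Tool frame: the origin (TCP) lies between the finger pads; the fingertips stand 8 mm ahead of it and the grasp point (between the pads) lies 11 mm behind it; z points along the fingers, y is the direction in which the jaws open and shut (so a half turn about z gives the same grasp; the last joint's range is limited). The gripper opens to 85 mm and grips with 20 to 120 N. Pads are 22 mm wide; open, the fingers measure 114 mm over their backs; the gripper's body (76 mm by 85 mm) begins 54 mm behind the grasp point. The pads swing forward as they close: fully open they stand 13 mm farther back than shut.
Start: joints at [1.135, 0.181, 1.607, -0, 1.354, -0.206], TCP at [0.131, 0.56, 0.239] pointing down, gripper open.
Joint ranges: [-2.99, 2.99], [-0.89, 2.07], [0.3, 2.58], [-1.14, 4.28], [0, 2.63], [-3.12, 3.12]. Speed limits (rad/s): [2.57, 2.57, 3.01, 3.14, 3.14, 3.14].

INTERFACE

Orientations are given as a unit quaternion [w, x, y, z].
In Python, from bench import monitor, viewer, workorder, spotter gives the robot as it stands. The module is installed in compiled form; this text tells all that it offers.
- The arm moves only by the tool move_arm, never from a script. Its argument "motion" is a list of rows, each a list of 3 entries, a list of its own where there are three numbers: the shift along the tool's x, y, z in units of 60 mm (1.0 is 60 mm), then the turn, a rotation vector about the tool's x, y, z in units of 8 degrees (1.0 is 8 degrees), then the opening in per cent of the stroke, from 0 (shut) to 100 (fully open). In form: [[[dx, dy, dz], [rx, ry, rz], grip], ...]. A call has 1 to 10 rows; each row is the pose to reach, as a shift and turn from the pose commanded when the call began, along the tool's axes at that moment; what a row does not reach only later rows make up. A row lasts 1/8 s, in which the tool goes at most 62.5 mm and 10.7 degrees, less where a joint would pass 70% of its speed; a pose out of reach is approached as far as the arm can. A call with a gripper value outside its range is refused whole. The fingers move at their own pace and stop on an object; the grip force is fixed at half the most. Time passes only in rows, so rows that repeat a pose let the fingers close. It gives the time, the measured TCP pose, the force and the opening at its end, in the units of the state.
- monitor.get_obs(): the state, without advancing time (a new reading comes with each control period).
- viewer.camera(name): name is "scene" or "top"; returns the picture (480x640x3 uint8, blue, green, red); there is no depth.
- viewer.calibration(name): a dict with "fovy" (degrees; the focal length in pixels is half the picture's height over the tangent of half this angle, whatever the lens; pixels are square), "cx", "cy" (the principal point, pixels), "distortion" ([k1, k2, p1, p2, k3] as OpenCV has them; the pictures are not rectified), "extrinsics" (4x4, takes a point from camera to world coordinates). Camera axes: x right, y down, z forward; pixel columns grow to the right and rows downward; lengths in m; the calibration is good to about 2 mm. A picture is of the moment at which its call begins. calibration takes no time and is no camera call.
- workorder.hand_in(): hands the job in, once; it reports no verdict.
Trained networks look in the newest picture that a camera, given by its name, has taken for a name from the list of things; names that differ only in an ending like _2 or _b are one class to them, and where a whole thing is asked for, a point or a joint stands for the part that bears it (a point fixed in the world has none). Each returns a list of dicts, best first, with "score" (0 to 1); they miss things now and then, are a little off and sometimes report something else, mostly with a low value. They report only what shows in the picture. A call takes as long as a camera call.
- spotter.search_frame(camera, name): "centre" ([column, row] as shares, 0 to 1, of the picture: columns of its width, rows of its height, amid what is visible of it).
- spotter.outline_of(camera, name): "region" (480x640 bool, what is visible of it) and "centre" ([column, row] as shares, 0 to 1, of the picture: columns of its width, rows of its height, amid what is visible of it).
The state is a dict: "time_s": time; "q": joint angles; "dq": joint speeds; "joint_efforts": joint torques, N m; "eef_pos": TCP position; "eef_rot": TCP orientation; "wrist_force": force on the tool from outside, world axes, zero at the start; "torque": the same for the moment, N m; "opening": opening from 0.0 (shut) to 1.0 (fully open).
Only numpy, scipy, OpenCV 4.12 (cv2) and the standard library are available. Lean on these libraries where they do the work, as an engineer would, in place of code of your own. Each camera call takes 0.05 s, during which the arm holds its last target. There are 200 camera calls.

## Working session

There is one attempt and no reset: what is moved stays moved. The work goes in short steps, Python scripts to look and compute and a tool call to move; the robot and the scene stay as the last step left them, time stands still between calls to the robot, and variables do not carry over. Pictures are saved under pics/ and viewed, about 8 in all and at most 12, crops included, and the job is handed in when it is done.

Besides the shell and the picture viewer there is one more tool, called after "Request:" as name(argument=value, ...) on one line, values as JSON. move_arm: Moves the arm, as the interface text tells. Its arguments: {"type":"object","properties":{"motion":{"type":"array","items":{"type":"array"}}},"required":["motion"]}

```bash
mkdir -p pics
cat > h.py <<'E'
import numpy as np, cv2
from bench import monitor, viewer, workorder, spotter
def cal(n):
    c=viewer.calibration(n); f=240/np.tan(np.radians(c["fovy"])/2)
    return np.array([[f,0,c["cx"]],[0,f,c["cy"]],[0,0,1.]]),np.array(c["distortion"],float),np.array(c["extrinsics"],float)
def ray(n,uv):
    K,d,E=cal(n); p=cv2.undistortPoints(np.array([[uv]],float),K,d)[0,0]
    return E[:3,3],E[:3,:3]@np.array([p[0],p[1],1.])
def onz(n,uv,z=0.):
    o,r=ray(n,uv); return o+r*(z-o[2])/r[2]
def tri(a,b):
    (o1,r1),(o2,r2)=ray("scene",a),ray("top",b)
    A=np.c_[r1,-r2]; s=np.linalg.lstsq(A,o2-o1,rcond=None)[0]
    p,q=o1+s[0]*r1,o2+s[1]*r2; return (p+q)/2,np.linalg.norm(p-q)
def proj(n,P):
    K,d,E=cal(n); R=E[:3,:3].T
    return cv2.projectPoints(np.array(P,float).reshape(-1,1,3),cv2.Rodrigues(R)[0],-R@E[:3,3],K,d)[0][:,0]
def snap(n,f=None):
    im=viewer.camera(n)
    if f: cv2.imwrite("pics/"+f,im)
    return im
E
python3 - <<'E'
from h import *
np.set_printoptions(precision=3,suppress=True)
for n in("scene","top"):
    snap(n,n+"0.png"); K,d,E=cal(n); print(n,K[0,0],K[:2,2],d,E)
    for t in "stand cradle set_hand low_paddle high_paddle flask box mat amber_bottle wash_bottle jar well_plate".split():
        r=spotter.search_frame(n,t)
        if r: print(t,np.array(r[0]["centre"])*[640,480],r[0]["score"])
s=monitor.get_obs();print(s)
E
```

```text
scene 486.8953159354807 [322.205 242.708] [-0.082  0.     0.     0.     0.   ] [[-0.831  0.429 -0.354  0.958]
 [ 0.556  0.644 -0.525  0.55 ]
 [ 0.002 -0.633 -0.774  0.922]
 [ 0.     0.     0.     1.   ]]
stand [301.12 256.8 ] 0.91
cradle [322.624 246.384] 0.93
low_paddle [323.712 250.08 ] 0.68
high_paddle [325.312 246.624] 0.62
flask [301.696 222.096] 0.95
box [306.624 186.384] 0.68
mat [287.296 159.12 ] 0.73
amber_bottle [428.672 272.208] 0.77
wash_bottle [401.792 393.312] 0.57
jar [215.808 203.424] 0.83
well_plate [492.096 347.184] 0.69
top 620.5278578563145 [309.779 230.809] [-0.198  0.     0.     0.     0.   ] [[ 0.012 -0.999  0.046  0.503]
 [-1.    -0.012 -0.002  0.011]
 [ 0.003 -0.046 -0.999  1.381]
 [ 0.     0.     0.     1.   ]]
stand [322.112 216.48 ] 0.59
cradle [316.416 215.904] 0.81
set_hand [317.376 203.28 ] 0.31
low_paddle [315.712 216.48 ] 0.68
high_paddle [318.592 204.576] 0.74
flask [341.376 208.416] 0.57
box [414.528 251.616] 0.92
mat [482.368 277.776] 0.65
amber_bottle [242.496 298.704] 0.79
wash_bottle [156.992 191.088] 0.55
jar [447.424 166.704] 0.8
well_plate [152.576 301.92 ] 0.7
{'time_s': 1.3, 'q': array([ 1.135,  0.181,  1.607, -0.   ,  1.354, -0.206]), 'dq': array([-0.001,  0.001,  0.   , -0.001, -0.001,  0.001]), 'joint_efforts': array([ -0.   , -44.483, -35.168,  -0.   ,   0.001,   0.   ]), 'eef_pos': array([0.131, 0.56 , 0.239]), 'eef_rot': array([ 0.   ,  0.115,  0.993, -0.   ]), 'wrist_force': array([ 0.349, -1.124,  0.384]), 'torque': array([-0.073, -0.027,  0.027]), 'opening': 1.003219144767482}
```

View pics/scene0.png

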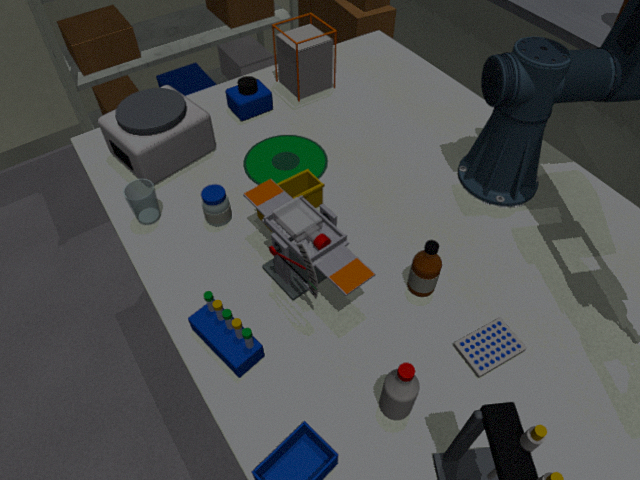

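View pics/top0.png

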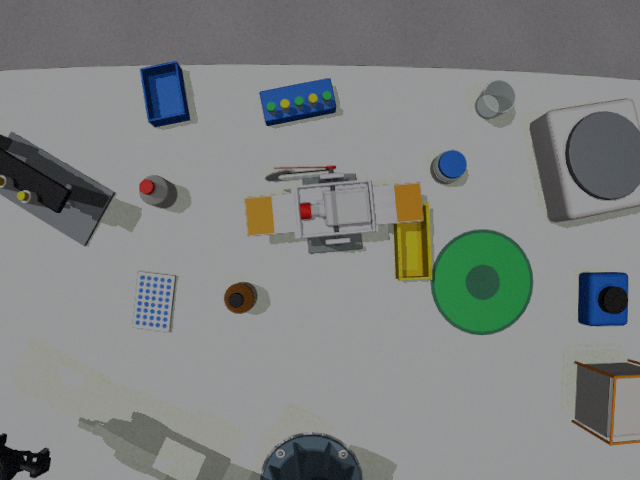

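Top view: low paddle about (409,203), high paddle (259,216), the box's open end sticking out to (414,280), mat disc at (483,282), red hand (275..335,168). Scene: paddles at (265,193) and (351,275), mat (286,161), red tip near (273,250).

Run:
```python
from h import *
np.set_printoptions(precision=4,suppress=True)
I={n:cv2.imread(f"pics/{n}0.png") for n in("scene","top")}
H={n:cv2.cvtColor(I[n],cv2.COLOR_BGR2HSV) for n in I}
def comps(n,lo,hi,roi,mn=30):
    m=cv2.inRange(H[n],lo,hi); z=np.zeros_like(m); x0,y0,x1,y1=roi; z[y0:y1,x0:x1]=m[y0:y1,x0:x1]
    k,l,s,c=cv2.connectedComponentsWithStats(z); return [(s[i,4],c[i],s[i,:4],l==i) for i in range(1,k) if s[i,4]>=mn]
R={"scene":(230,120,390,300),"top":(230,140,540,340)}
P={}
for n in I:
    o=comps(n,(8,150,120),(19,255,255),R[n],150); 
    for a in o: print(n,"orange",a[0],a[1],a[2], cv2.minAreaRect(np.argwhere(a[3])[:,::-1].astype(np.float32)))
    P[n]=[a for a in o]
    for a in comps(n,(22,120,40),(34,255,255),R[n],40): print(n,"yellow",a[0],a[1],a[2],cv2.boxPoints(cv2.minAreaRect(np.argwhere(a[3])[:,::-1].astype(np.float32))).tolist())
    for a in comps(n,(45,100,40),(80,255,255),R[n],200): print(n,"green",a[0],a[1],a[2])
    m=cv2.inRange(H[n],(0,150,60),(5,255,255))|cv2.inRange(H[n],(172,150,60),(180,255,255))
    k,l,s,c=cv2.connectedComponentsWithStats(m)
    for i in range(1,k):
        if s[i,4]>=8 and 230<c[i][0]<390: print(n,"red",s[i],c[i])
print("mat",onz("scene",(286,161)),onz("top",(483,282)))
for n,roi in (("scene",(230,160,400,310)),("top",(235,150,445,295))):
    x0,y0,x1,y1=roi; c=I[n][y0:y1,x0:x1]; cv2.imwrite(f"pics/{n}c.png",cv2.resize(c,None,fx=3.8,fy=3.8,interpolation=cv2.INTER_CUBIC))
```

```text
scene orange 310 [263.6129 191.9581] [248 180  35  25] ((263.923095703125, 191.61537170410156), (16.868722915649414, 32.00096130371094), 60.2551155090332)
scene orange 470 [350.7298 275.7532] [330 259  44  34] ((351.6120910644531, 275.1611633300781), (23.306568145751953, 37.58318328857422), 55.17551040649414)
scene yellow 921 [303.8143 186.9294] [277 169  47  39] [[277.0, 184.0], [297.8760986328125, 160.1416015625], [331.716796875, 189.75222778320312], [310.8406982421875, 213.61062622070312]]
scene green 2941 [283.7219 158.4305] [244 135  83  49]
scene red [314 234  16  15 132] [320.5379 240.1591]
scene red [270 246  36  23  79] [285.0253 256.5316]
top orange 879 [408.4767 202.2821] [394 184  30  38] ((408.5643615722656, 202.14356994628906), (36.020347595214844, 25.970470428466797), 84.2894058227539)
top yellow 2154 [413.1903 248.5901] [394 202  39  79] [[391.7322998046875, 203.82415771484375], [428.22088623046875, 201.93682861328125], [432.20367431640625, 278.937744140625], [395.715087890625, 280.8250732421875]]
top green 8250 [481.5644 281.7828] [432 230 100 105]
top red [321 166  15   3  27] [329.037 167.   ]
top red [300 203  11  16 157] [305.0318 210.7389]
mat [ 0.4555 -0.3815  0.    ] [ 0.4557 -0.3846  0.    ]
```

View pics/scenec.png

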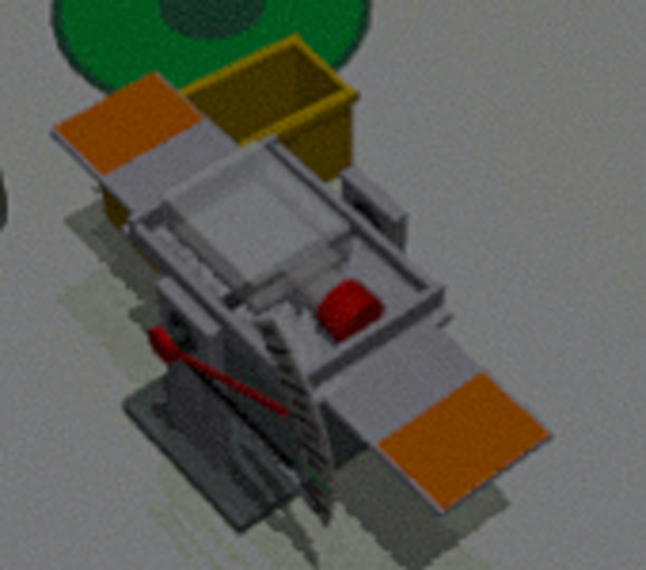

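View pics/topc.png

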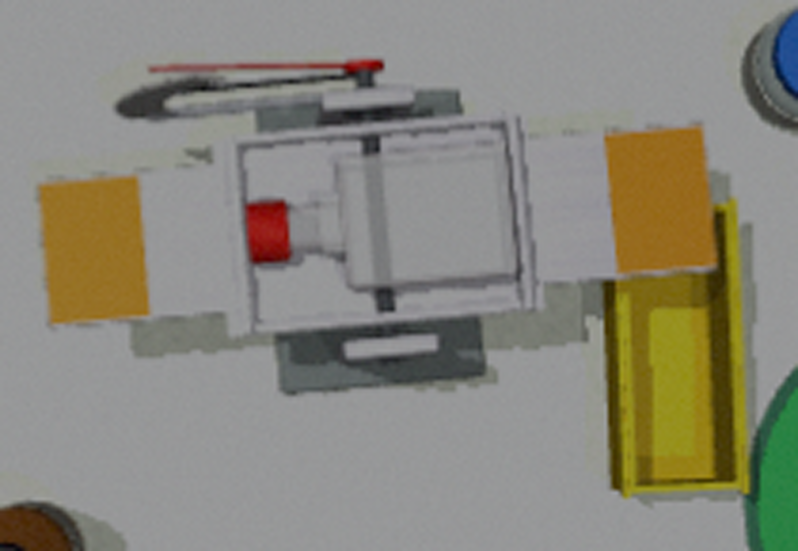

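Run:
```python
from h import *
np.set_printoptions(precision=4,suppress=True)
S=lambda a:(230+a[0]/3.8,160+a[1]/3.8)
T=lambda a:(235+a[0]/3.8,150+a[1]/3.8)
D={"low":[((155,72),(716,266)),((53,130),(703,126)),((105,175),(605,130)),((203,118),(618,272))],
"high":[((485,372),(148,313)),((552,435),(50,323)),((443,512),(38,185)),((378,443),(138,177))],
"hand":[((165,343),(365,65)),((285,412),(150,68))],
"box":[((297,35),(748,493)),((357,95),(622,497))]}
Q={}
for k,v in D.items():
    Q[k]=np.array([tri(S(a),T(b))[0] for a,b in v]); print(k,Q[k].tolist(),[round(tri(S(a),T(b))[1],4) for a,b in v],"mean",Q[k].mean(0))
d=Q["high"].mean(0)-Q["low"].mean(0); print("len",np.linalg.norm(d),"yaw",np.degrees(np.arctan2(-d[0],d[1])),"tilt",np.degrees(np.arctan2(d[2],np.hypot(*d[:2]))))
h=Q["hand"][1]-Q["hand"][0]; print(h,"hand deg",np.degrees(np.arcsin(h[2]/.12)),np.linalg.norm(h))
print("pivot",(Q["high"].mean(0)+Q["low"].mean(0))/2)
print("box corner top",onz("top",T((748,493)),.075),onz("top",T((622,497)),.075),onz("top",T((737,198)),.075),onz("scene",S((297,35)),.075),onz("scene",S((357,95)),.075))
for t,z in(("amber_bottle",.1),("wash_bottle",.1),("jar",.09)):
    r=spotter.search_frame("top",t); print(t,onz("top",np.array(r[0]["centre"])*[640,480],z))
for m in "scene","top": print(proj(m,[.4555,-.383,0]))
```

```text
low [[0.5857714310056943, -0.22348951145334264, 0.12209776451307541], [0.6619332869624197, -0.2169540045508071, 0.1187141220313907], [0.6569945150677983, -0.16176088424611101, 0.12435068406870015], [0.5820542572399492, -0.17019728969315034, 0.12335677923566074]] [np.float64(0.0009), np.float64(0.0011), np.float64(0.0038), np.float64(0.0002)] mean [ 0.6217 -0.1931  0.1221]
high [[0.5560442246388357, 0.08232089463179754, 0.12362219470166291], [0.5502530086447562, 0.13489475764489356, 0.12140019532495483], [0.6253199062768329, 0.14211761509985263, 0.11980334027146727], [0.6297105394642818, 0.08838449888522447, 0.12168948898432652]] [np.float64(0.0028), np.float64(0.0025), np.float64(0.0004), np.float64(0.0012)] mean [0.5903 0.1119 0.1216]
hand [[0.6907235062837824, -0.03229045539506755, 0.12303217052791804], [0.6806075796422139, 0.07961889654507787, 0.1779323054451235]] [np.float64(0.0032), np.float64(0.0009)] mean [0.6857 0.0237 0.1505]
box [[0.462268882765574, -0.25243096406186155, 0.06921791842280978], [0.4600022401806716, -0.1815997519017096, 0.06826357280627654]] [np.float64(0.0005), np.float64(0.0007)] mean [ 0.4611 -0.217   0.0687]
len 0.30663772783181786 yaw 5.869273770506783 tilt -0.09361884050907913
[-0.0101  0.1119  0.0549] hand deg 27.225976802324936 0.12506022484150703
pivot [ 0.606  -0.0406  0.1219]
box corner top [ 0.4626 -0.2514  0.075 ] [ 0.46   -0.1804  0.075 ] [ 0.6276 -0.2445  0.075 ] [ 0.4655 -0.2468  0.075 ] [ 0.4642 -0.1761  0.075 ]
amber_bottle [0.4201 0.146  0.1   ]
wash_bottle [0.6419 0.3305 0.1   ]
jar [ 0.7023 -0.2816  0.09  ]
[[285.7485 160.709 ]]
[[482.3332 282.0668]]
```

The cradle is level at z about 0.122 and 307 mm between paddles (305 expected). The red hand reads about 26–27°, and the box rim triangulates at 0.069 against 0.075. I'll fit the stand pose and hand angle with the known geometry, then work out the first move.

```bash
cat >> h.py <<'E'
from scipy.spatial.transform import Rotation as Ro
def go(p,jaw,lean=0.,lx=0.):
    """shift/turn in move units to TCP p, jaw (tool y) heading 'jaw' deg, then lean deg about tool x"""
    s=monitor.get_obs(); q=s["eef_rot"]; R0=Ro.from_quat([q[1],q[2],q[3],q[0]])
    j=np.radians(jaw); y=np.array([np.cos(j),np.sin(j),0]); z=np.array([0,0,-1.]); x=np.cross(y,z)
    R1=Ro.from_matrix(np.c_[x,y,z])*Ro.from_rotvec([np.radians(lean),0,0])
    sh=R0.inv().apply(np.array(p)-s["eef_pos"])/.06; tu=np.degrees((R0.inv()*R1).as_rotvec())/8
    print("t",round(s["time_s"],2),"pos",np.round(s["eef_pos"],4),"shift",np.round(sh,3),"turn",np.round(tu,3),"len",np.linalg.norm(sh)*.06)
E
python3 - <<'E'
from h import *
from scipy.optimize import least_squares
S=lambda a:(230+a[0]/3.8,160+a[1]/3.8)
T=lambda a:(235+a[0]/3.8,150+a[1]/3.8)
low=[((155,72),(716,266)),((53,130),(703,126)),((105,175),(605,130)),((203,118),(618,272))]
high=[((485,372),(148,313)),((552,435),(50,323)),((443,512),(38,185)),((378,443),(138,177))]
L=[(-38,-179.5),(38,-179.5),(38,-125.5),(-38,-125.5),(-38,125.5),(-38,179.5),(38,179.5),(38,125.5)]
obs={"scene":np.array([S(a) for a,b in low+high]),"top":np.array([T(b) for a,b in low+high])}
tip={"scene":S((285,412)),"top":T((150,68))}
def f(v,full=False):
    x,y,w,t,ph,zs=v; X=np.array([np.cos(w),np.sin(w),0]);Y0=np.array([-np.sin(w),np.cos(w),0]);Z=np.array([0,0,1]);o=np.array([x,y,.125+zs])
    Y=Y0*np.cos(t)+Z*np.sin(t)
    P=[o+X*a/1e3+Y*b/1e3 for a,b in L]; tp=o+.086*X+.12*(Y0*np.cos(ph)+Z*np.sin(ph)); r=[]
    for n in obs: r+=[(proj(n,P)-obs[n]).ravel(),(proj(n,tp)-np.array(tip[n])).ravel()]
    return np.concatenate(r+[[zs/.002]])
s=least_squares(f,[.606,-.04,.1,0,.46,0]); print(np.round(s.x,4),np.degrees(s.x[2:5]),"rms px",np.sqrt(np.mean(s.fun**2)),np.round(s.fun[16:18],1),np.round(s.fun[34:36],1))
go([.495,-.2135,.24],92.3)
E
```

```text
[ 0.6061 -0.0399  0.1033 -0.0069  0.4293 -0.0014] [ 5.91827006 -0.39788771 24.59456575] rms px 0.5861378587893642 [-0.7  0.6] [1.  0.6]
t 1.45 pos [0.131  0.5599 0.2393] shift [ -8.844 -11.17   -0.012] turn [ 0.     0.    -1.933] len 0.8548085838752799
```

Request:
move_arm(motion=[[[-0.88,-1.0,0],[0,0,-0.2],100],[[-1.7,-2.0,0],[0,0,-0.5],100],[[-2.4,-3.0,0],[0,0,-0.8],100],[[-3.2,-4.0,0],[0,0,-1.0],100],[[-3.9,-4.9,0],[0,0,-1.2],100],[[-4.6,-5.8,0],[0,0,-1.4],100],[[-5.3,-6.7,0],[0,0,-1.6],100],[[-6.0,-7.6,0],[0,0,-1.8],100],[[-6.7,-8.5,0],[0,0,-1.93],100],[[-7.4,-9.35,0],[0,0,-1.93],100]])

```text
time_s: 2.7
eef_pos: [0.3973, -0.0079, 0.2398]
eef_rot: [0.001, -0.02, 1.0, -0.0]
wrist_force: [0.8, 1.1, 0.4]
opening: 1.001
```

```bash
python3 -c "
from h import *
go([.495,-.2135,.12],92.3)"
```

```text
t 2.7 pos [ 0.3973 -0.0079  0.2398] shift [-1.489 -3.488  2.001] turn [-0.003  0.013 -0.006] len 0.25728221452529293
```

Request:
move_arm(motion=[[[-0.5,-0.9,0],[0,0,0],100],[[-1.0,-1.8,0],[0,0,0],100],[[-1.4,-2.7,0.2],[0,0,0],100],[[-1.49,-3.4,0.8],[0,0,0],100],[[-1.49,-3.49,1.6],[0,0,0],100],[[-1.49,-3.49,2.0],[0,0,0],100],[[-1.49,-3.49,2.0],[0,0,0],100]])

```text
time_s: 3.58
eef_pos: [0.4928, -0.2105, 0.1171]
eef_rot: [-0.002, -0.02, 1.0, 0.002]
wrist_force: [0.2, -0.8, 1.3]
opening: 1.001
```

```bash
python3 -c "
from h import *
go([.495,-.2135,.045],92.3)
snap('top','t1.png');im=cv2.imread('pics/t1.png')[150:330,340:560];cv2.imwrite('pics/t1c.png',cv2.resize(im,None,fx=3,fy=3))"
```

```text
t 3.58 pos [ 0.4928 -0.2105  0.1171] shift [-0.04  -0.055  1.202] turn [ 0.022 -0.028 -0.007] len 0.07222310262191771
```

View pics/t1c.png

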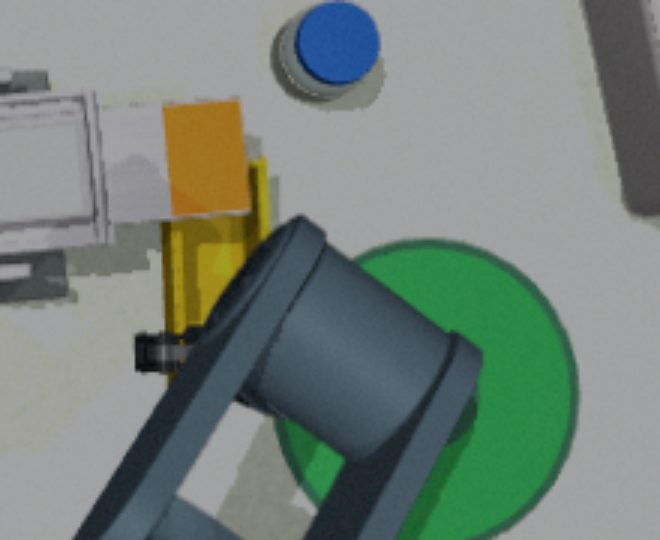

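The gripper straddles the box: the left finger is at crop (150,352), just outside the box's left rim at x≈170. Go down and close.

Request:
move_arm(motion=[[[-0.03,-0.05,0.4],[0,0,0],100],[[-0.03,-0.05,0.9],[0,0,0],100],[[-0.03,-0.05,1.2],[0,0,0],100],[[-0.03,-0.05,1.2],[0,0,0],50],[[-0.03,-0.05,1.2],[0,0,0],50],[[-0.03,-0.05,1.2],[0,0,0],50],[[-0.03,-0.05,1.2],[0,0,0],50],[[-0.03,-0.05,1.2],[0,0,0],50]])

```text
time_s: 4.62
eef_pos: [0.4967, -0.2146, 0.0481]
eef_rot: [0.0, -0.02, 1.0, -0.0]
wrist_force: [-0.6, 1.1, 4.9]
opening: 0.752
```

```bash
python3 -c "
from h import *
s=monitor.get_obs();go([.409,-.385,s['eef_pos'][2]],92.3)"
```

```text
t 4.62 pos [ 0.4967 -0.2146  0.0481] shift [ 1.572 -2.78   0.   ] turn [-0.005  0.006 -0.003] len 0.19165627214361333
```

Request:
move_arm(motion=[[[0.3,-0.1,0],[0,0,0],50],[[0.7,-0.3,0],[0,0,0],50],[[1.1,-0.7,0],[0,0,0],50],[[1.4,-1.2,0],[0,0,0],50],[[1.55,-1.7,0],[0,0,0],50],[[1.56,-2.2,0],[0,0,0],50],[[1.56,-2.6,0],[0,0,0],50],[[1.56,-2.78,0],[0,0,0],50],[[1.56,-2.78,0],[0,0,0],50],[[1.56,-2.78,0],[0,0,0],50]])

```text
time_s: 5.88
eef_pos: [0.4087, -0.3864, 0.0482]
eef_rot: [0.0, -0.019, 1.0, -0.002]
wrist_force: [-2.1, -3.2, 5.1]
opening: 0.752
```

Request:
move_arm(motion=[[[0,0,0],[0,0,0],100],[[0,0,0],[0,0,0],100],[[0,0,0],[0,0,0],100],[[0,0,-0.8],[0,0,0],100],[[0,0,-1.6],[0,0,0],100],[[0,0,-2.4],[0,0,0],100],[[-0.3,0.2,-3.0],[0,0,0],0],[[-0.8,0.4,-3.0],[0,0,0],0],[[-1.3,0.6,-3.0],[0,0,0],0]])

```text
time_s: 7.0
eef_pos: [0.4867, -0.3452, 0.228]
eef_rot: [0.0, -0.02, 1.0, -0.0]
wrist_force: [0.1, 1.0, -0.5]
opening: 0.376
```

```bash
python3 -c "
from h import *
snap('scene','s2.png');snap('top','t2.png')
print(monitor.get_obs()['eef_pos'])
im=np.vstack([cv2.imread('pics/s2.png')[110:310,220:420],cv2.imread('pics/t2.png')[150:350,380:580]]);cv2.imwrite('pics/c2.png',cv2.resize(np.hstack([im[:200],im[200:]]),None,fx=2,fy=2))"
```

```text
[ 0.487826   -0.3438167   0.22712201]
```

View pics/c2.png

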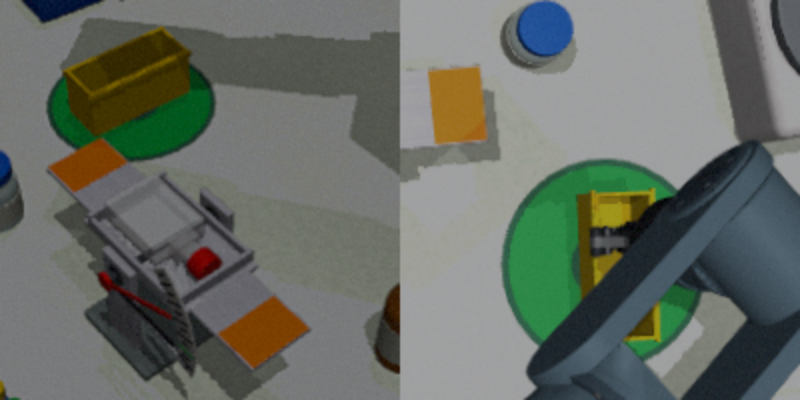

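```bash
cat >> h.py <<'E'
PV=np.array([.6061,-.0399,.1245]); W=np.radians(5.92)
def pad(s,th,up):
    t=np.radians(th); Y=np.array([-np.sin(W),np.cos(W),0]); Z=np.array([0,0,1.])
    return PV+s*(Y*np.cos(t)+Z*np.sin(t))+(.008+up)*(Z*np.cos(t)-Y*np.sin(t))
def box_c(f):
    pass
E
python3 - <<'E'
from h import *
for p in((476,246),(507.5,245),(510,319)): print("top",onz("top",p,.075))
for p in((252.5,145),(302.5,125),(315,142.5)): print("scene",onz("scene",p,.075))
go(pad(-.16,0,.03),95.92)
E
```

```text
top [ 0.53512067 -0.34718342  0.075     ]
top [ 0.53790091 -0.41733802  0.075     ]
top [ 0.37862661 -0.42434615  0.075     ]
scene [ 0.53810632 -0.41219287  0.075     ]
scene [ 0.37894657 -0.41101217  0.075     ]
scene [ 0.39199306 -0.32684178  0.075     ]
t 7.1 pos [ 0.4878 -0.3438  0.2271] shift [-2.347  2.314  1.08 ] turn [ 0.004  0.006 -0.434] len 0.2080841748223373
```

The box centre measures (0.457,-0.386) against the mat at (0.456,-0.383), with the gripper clear of it. The way over the low paddle is free.

Request:
move_arm(motion=[[[-0.6,0.6,0],[0,0,-0.2],0],[[-1.2,1.2,0],[0,0,-0.43],0],[[-1.8,1.8,0.2],[0,0,-0.43],0],[[-2.35,2.31,0.6],[0,0,-0.43],0],[[-2.35,2.31,1.08],[0,0,-0.43],0],[[-2.35,2.31,1.08],[0,0,-0.43],0],[[-2.35,2.31,1.08],[0,0,-0.43],0]])

```text
time_s: 7.98
eef_pos: [0.6211, -0.2024, 0.1633]
eef_rot: [0.0, -0.049, 0.999, -0.0]
wrist_force: [1.3, -0.8, 0.9]
opening: 0.003
```

Run:
```python
from h import *
s=monitor.get_obs(); print(s["opening"],s["wrist_force"])
go(pad(-.16,0,.005),95.92)
for th in range(0,33,4): print(th,end=" ");go(pad(-.16,th,-.001),95.92,-th)
```

```text
0.0032552184256540054 [ 1.30140203 -0.84346935  0.94394974]
t 7.97 pos [ 0.6211 -0.2024  0.1633] shift [-0.031  0.053  0.43 ] turn [-0.003  0.003 -0.032] len 0.026089267137692485
0 t 7.97 pos [ 0.6211 -0.2024  0.1633] shift [-0.031  0.053  0.53 ] turn [-0.003  0.003 -0.032] len 0.03204069858437247
4 t 7.97 pos [ 0.6211 -0.2024  0.1633] shift [-0.031  0.051  0.717] turn [-0.503  0.004 -0.031] len 0.043157089232008616
8 t 7.97 pos [ 0.6211 -0.2024  0.1633] shift [-0.031  0.063  0.903] turn [-1.003  0.005 -0.031] len 0.05432677869886441
12 t 7.97 pos [ 0.6211 -0.2024  0.1633] shift [-0.03   0.087  1.087] turn [-1.503  0.006 -0.031] len 0.0654820213926732
16 t 7.97 pos [ 0.6211 -0.2024  0.1633] shift [-0.03   0.124  1.27 ] turn [-2.003  0.007 -0.031] len 0.0765866293895915
20 t 7.97 pos [ 0.6211 -0.2024  0.1633] shift [-0.03   0.174  1.45 ] turn [-2.503  0.008 -0.031] len 0.08761599694517995
24 t 7.97 pos [ 0.6211 -0.2024  0.1633] shift [-0.03   0.237  1.625] turn [-3.003  0.009 -0.031] len 0.09855062265140828
28 t 7.97 pos [ 0.6211 -0.2024  0.1633] shift [-0.029  0.311  1.796] turn [-3.503  0.01  -0.03 ] len 0.10937358534849109
32 t 7.97 pos [ 0.6211 -0.2024  0.1633] shift [-0.029  0.397  1.961] turn [-4.003  0.011 -0.03 ] len 0.12006942680690688
```

Request:
move_arm(motion=[[[-0.03,0.05,0.43],[0,0,-0.03],0],[[-0.03,0.05,0.53],[0,0,-0.03],0],[[-0.03,0.05,0.62],[-0.25,0,-0.03],0],[[-0.03,0.055,0.81],[-0.75,0,-0.03],0],[[-0.03,0.075,1.0],[-1.25,0,-0.03],0],[[-0.03,0.11,1.18],[-1.75,0,-0.03],0],[[-0.03,0.15,1.36],[-2.25,0,-0.03],0],[[-0.03,0.205,1.54],[-2.75,0,-0.03],0],[[-0.03,0.27,1.71],[-3.25,0,-0.03],0],[[-0.03,0.31,1.8],[-3.5,0,-0.03],0]])

```text
time_s: 9.22
eef_pos: [0.6217, -0.1841, 0.055]
eef_rot: [-0.011, -0.05, 0.969, 0.242]
wrist_force: [0.3, -0.9, 2.7]
opening: 0.001
```

Request:
move_arm(motion=[[[0,0,0],[0,0,0],0],[[0,0,0],[0,0,0],0]])

```text
time_s: 9.48
eef_pos: [0.6212, -0.1829, 0.0549]
eef_rot: [-0.012, -0.051, 0.969, 0.241]
wrist_force: [-0.7, 0.4, -0.7]
opening: 0.007
```

Run:
```python
from h import *
s=monitor.get_obs(); print(s["wrist_force"],s["eef_pos"],Ro.from_quat(s["eef_rot"][[1,2,3,0]]).apply([0,0,1]))
for th in (26,28,30,32): print(th,pad(-.16,th,0)); go(pad(-.16,th,-.001),95.92,-th)
snap('scene','s3.png');c=cv2.imread('pics/s3.png')[160:310,230:400];cv2.imwrite('pics/s3c.png',cv2.resize(c,None,fx=4,fy=4,interpolation=cv2.INTER_CUBIC))
```

```text
[-0.66676583  0.37830933 -0.74615016] [ 0.6212444  -0.18285994  0.05487065] [-0.04758642  0.46622933 -0.88338312]
26 [ 0.62129393 -0.18642837  0.06155097]
t 9.47 pos [ 0.6212 -0.1829  0.0549] shift [ 0.005 -0.001 -0.109] turn [0.243 0.006 0.009] len 0.006575553654794552
28 [ 0.62105809 -0.18415394  0.05644813]
t 9.47 pos [ 0.6212 -0.1829  0.0549] shift [ 0.005 -0.006 -0.016] turn [-0.007  0.005  0.009] len 0.0011051891310762453
30 [ 0.62080402 -0.18170375  0.0514282 ]
t 9.47 pos [ 0.6212 -0.1829  0.0549] shift [ 0.005 -0.009  0.077] turn [-0.257  0.005  0.009] len 0.004641025842592197
32 [ 0.62053204 -0.1790808   0.0464973 ]
t 9.47 pos [ 0.6212 -0.1829  0.0549] shift [ 0.005 -0.008  0.17 ] turn [-0.507  0.005  0.009] len 0.01020618368807809
```

View pics/s3c.png

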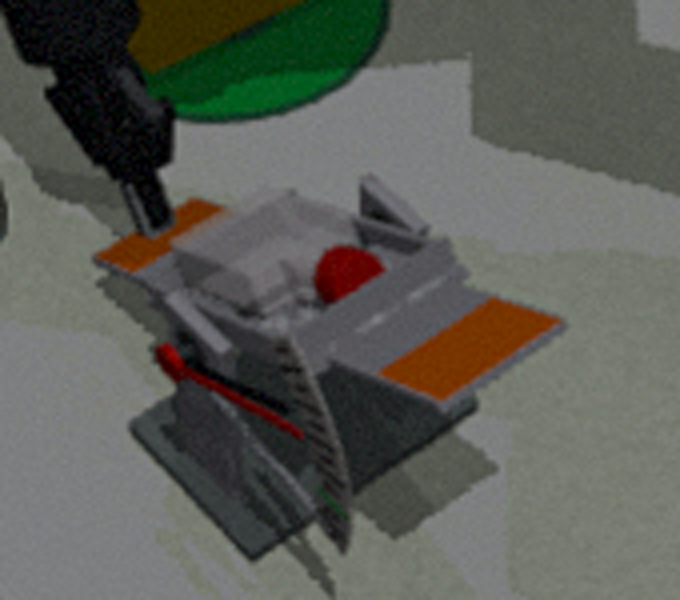

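The finger is on the low paddle, crop (150,230). The black pointer, ending at about (287,410), stands above the red tip at (302,437), so the cradle is past the hand. Quantify it with the model.

```bash
cat >> h.py <<'E'
def hp(th,pts,dz=0.):
    t=np.radians(th); X=np.array([np.cos(W),np.sin(W),0]);Y0=np.array([-np.sin(W),np.cos(W),0]);Z=np.array([0,0,1.])
    Y=Y0*np.cos(t)+Z*np.sin(t); N=Z*np.cos(t)-Y0*np.sin(t)
    return PV+np.array([a*X+b*Y+c*N for a,b,c in pts])
HC=[(-.038,.1255,0),(-.038,.1795,0),(.038,.1795,0),(.038,.1255,0)]
E
python3 - <<'E'
from h import *
from scipy.optimize import least_squares
np.set_printoptions(precision=2,suppress=True)
C=lambda a:np.array([230+a[0]/4,160+a[1]/4])
o=np.array([C(a) for a in((495,298),(565,325),(443,400),(380,372))])
r=least_squares(lambda v:(proj("scene",hp(v[0],HC))+v[1:]-o).ravel(),[28,0,0]);print("tilt",r.x,r.fun)
off=r.x[1:]
r=least_squares(lambda v:(proj("scene",hp(v[0],HC))-o).ravel(),[28]);print("tilt no offset",r.x,r.fun)
tip,ptr=C((302,437)),C((287,410))
for ph in range(20,36,2): print(ph,"tip",proj("scene",hp(ph,[(.086,.12,0)]))[0]+off,"ptr@.10",proj("scene",hp(ph,[(.084,.10,0)]))[0]+off)
print("obs tip",tip,"ptr",ptr,"hub obs",C((170,362)),"hub",proj("scene",hp(0,[(.086,0,0)])))
im=cv2.imread("pics/s3.png"); 
def col(x): return [(y,im[y,x].tolist()) for y in range(252,275)]
for x in (290,296,300): print(x,[(y,int(p[2]),int(p[1])) for y,p in col(x)])
E
```

```text
tilt [27.99  0.18 -0.19] [ 0.05 -0.27  0.04 -0.88  0.44  0.71 -0.53  0.44]
tilt no offset [28.09] [-0.16 -0.17 -0.18 -0.83  0.21  0.76 -0.75  0.54]
20 tip [305.8  272.43] ptr@.10 [300.67 267.9 ]
22 tip [305.26 270.74] ptr@.10 [300.22 266.51]
24 tip [304.67 269.01] ptr@.10 [299.73 265.08]
26 tip [304.04 267.25] ptr@.10 [299.2  263.63]
28 tip [303.37 265.45] ptr@.10 [298.64 262.16]
30 tip [302.64 263.63] ptr@.10 [298.04 260.66]
32 tip [301.88 261.79] ptr@.10 [297.41 259.15]
34 tip [301.08 259.92] ptr@.10 [296.74 257.61]
obs tip [305.5  269.25] ptr [301.75 262.5 ] hub obs [272.5 250.5] hub [[272.52 250.33]]
290 [(252, 34, 36), (253, 28, 35), (254, 37, 37), (255, 25, 34), (256, 7, 11), (257, 0, 5), (258, 17, 3), (259, 70, 5), (260, 74, 3), (261, 56, 10), (262, 38, 34), (263, 39, 37), (264, 39, 45), (265, 58, 62), (266, 67, 69), (267, 61, 63), (268, 50, 55), (269, 49, 50), (270, 50, 51), (271, 50, 54), (272, 55, 58), (273, 52, 56), (274, 46, 47)]
296 [(252, 37, 43), (253, 35, 38), (254, 37, 40), (255, 38, 42), (256, 38, 41), (257, 31, 35), (258, 20, 23), (259, 13, 10), (260, 2, 0), (261, 34, 20), (262, 73, 18), (263, 78, 5), (264, 60, 4), (265, 39, 28), (266, 34, 39), (267, 34, 40), (268, 32, 42), (269, 34, 34), (270, 30, 32), (271, 44, 46), (272, 56, 59), (273, 74, 76), (274, 68, 70)]
300 [(252, 26, 25), (253, 41, 42), (254, 34, 40), (255, 37, 36), (256, 35, 36), (257, 34, 40), (258, 36, 37), (259, 36, 38), (260, 22, 19), (261, 0, 0), (262, 8, 7), (263, 17, 23), (264, 59, 22), (265, 88, 13), (266, 66, 0), (267, 44, 17), (268, 34, 42), (269, 33, 41), (270, 29, 37), (271, 26, 32), (272, 38, 41), (273, 30, 39), (274, 30, 33)]
```

Run:
```python
from h import *
from scipy.optimize import least_squares
ks=[np.array(a) for a in ()]
for f in("scene0","s3"):
    im=cv2.imread(f"pics/{f}.png").astype(float); w=np.clip(im[...,2]-im[...,1]-12,0,None)
    xs=np.arange(280,304); ys=[]
    for x in xs:
        y0=int(250.3+.54*(x-272.5)); r=np.arange(y0-4,y0+6); ww=w[r,x]; ys.append((r*ww).sum()/max(ww.sum(),1e-6))
    ys=np.array(ys)
    def model(ph,dx=0):
        p=proj("scene",hp(ph,[(.086,t,0) for t in np.linspace(0,.125,60)])); return np.interp(xs,p[:,0],p[:,1])
    a=least_squares(lambda v:ys-model(v[0])-v[1],[26,0],loss="soft_l1"); b=least_squares(lambda v:ys-model(v[0]),[26],loss="soft_l1")
    print(f,"slope fit",a.x,"rms",np.std(a.fun),"fixed hub",b.x,"rms",np.sqrt(np.mean(b.fun**2)))
```

```text
scene0 slope fit [26.22914051  0.12949019] rms 0.0788690637642032 fixed hub [25.96421574] rms 0.09052619592324723
s3 slope fit [25.8121497  -0.17727278] rms 0.09981435870338685 fixed hub [26.17552956] rms 0.11687186115800298
```

The red hand is at 26.1° by all four fits and the cradle at 28.0°. Go on to 32°, hold, then retreat along the tool axis.

Request:
move_arm(motion=[[[0,0,0.1],[-0.25,0,0],0],[[0,-0.005,0.19],[-0.5,0,0],0],[[0,-0.005,0.19],[-0.5,0,0],0],[[0,-0.005,0.19],[-0.5,0,0],0],[[0,-0.005,0.19],[-0.5,0,0],0]])

```text
time_s: 10.15
eef_pos: [0.6205, -0.1776, 0.0441]
eef_rot: [-0.014, -0.05, 0.96, 0.275]
wrist_force: [0.6, 1.2, 0.4]
opening: 0.001
```

Run:
```python
from h import *
go(pad(-.16,32,0),95.92,-32)
snap('scene','s4.png')
go(pad(-.16,32,.14),95.92,-16)
p=pad(.16,32,.06); p[2]=.30; print("via");go(p,95.92,-16)
```

```text
t 10.15 pos [ 0.6205 -0.1776  0.0441] shift [ 0.001  0.001 -0.047] turn [-0.     0.001  0.006] len 0.002831209264652261
t 10.2 pos [ 0.6205 -0.1776  0.0442] shift [ 2.000e-03 -1.000e-03 -2.378e+00] turn [2.    0.003 0.006] len 0.1427084506942842
via
t 10.2 pos [ 0.6205 -0.1776  0.0442] shift [-3.000e-03  5.625e+00 -1.513e+00] turn [2.    0.003 0.006] len 0.34947069339980386
```

Request:
move_arm(motion=[[[0,0,-0.7],[0,0,0],0],[[0,0,-1.6],[0,0,0],0],[[0,0,-2.5],[0,0,0],0],[[0,0,-3.4],[0,0,0],0],[[0,0.7,-3.4],[0.3,0,0],0],[[0,1.6,-3.1],[0.8,0,0],0],[[0,2.5,-2.8],[1.3,0,0],0],[[0,3.4,-2.4],[1.8,0,0],0],[[0,4.3,-2.0],[2.0,0,0],0],[[0,5.2,-1.7],[2.0,0,0],0]])

```text
time_s: 11.45
eef_pos: [0.5976, 0.0344, 0.2967]
eef_rot: [-0.007, -0.052, 0.989, 0.139]
wrist_force: [0.8, -0.0, -0.2]
opening: 0.0
```

Run:
```python
from h import *
from scipy.optimize import least_squares
s=monitor.get_obs(); im=snap('scene','s5.png')
h=cv2.cvtColor(im,cv2.COLOR_BGR2HSV); m=cv2.inRange(h,(8,150,80),(19,255,255)); m[:,:310]=0; m[:190]=0; m[320:]=0; m[:,400:]=0
k,l,st,c=cv2.connectedComponentsWithStats(m); i=1+np.argmax(st[1:,4]); print("orange high",c[i],st[i,4])
for th in (28,30,32,33,34,36): print(th,proj("scene",hp(th,[(0,.1525,0)]))[0])
go(pad(.16,33,.03),95.92,-20)
```

```text
orange high [344.69833729 241.28266033] 421
28 [347.55876923 247.13163569]
30 [346.76476416 244.79129335]
32 [345.90862945 242.41951449]
33 [345.45757765 241.22303913]
34 [344.99138951 240.0201625 ]
36 [344.01422105 237.59721378]
t 11.5 pos [0.5973 0.0406 0.2995] shift [-0.007  0.26   1.047] turn [-0.478  0.013  0.053] len 0.06473129800633469
```

Run:
```python
from h import *
go(pad(.16,33,.025),95.92,-32)
for th in(33,30,28,26.5): print(th,end=" ");go(pad(.16,th,0),95.92,-th)
```

```text
t 11.5 pos [0.5973 0.0406 0.2995] shift [-0.007  0.285  1.127] turn [-1.978  0.008  0.054] len 0.06972543997096688
33 t 11.5 pos [0.5973 0.0406 0.2995] shift [-0.007  0.405  1.526] turn [-2.103  0.007  0.054] len 0.09470542311264375
30 t 11.5 pos [0.5973 0.0406 0.2995] shift [-0.007  0.449  1.658] turn [-1.728  0.009  0.054] len 0.10307956374393734
28 t 11.5 pos [0.5973 0.0406 0.2995] shift [-0.007  0.474  1.748] turn [-1.478  0.01   0.054] len 0.10867102305945252
26.5 t 11.5 pos [0.5973 0.0406 0.2995] shift [-0.007  0.491  1.816] turn [-1.29   0.01   0.053] len 0.11286395167160919
```

Request:
move_arm(motion=[[[0,0.28,0.3],[-0.7,0,0.05],0],[[0,0.28,0.8],[-1.5,0,0.05],0],[[0,0.28,1.1],[-1.9,0,0.05],0],[[0,0.28,1.1],[-1.9,0,0.05],0],[[0,0.28,1.1],[-1.9,0,0.05],0]])

```text
time_s: 12.12
eef_pos: [0.5956, 0.0655, 0.2384]
eef_rot: [-0.013, -0.047, 0.962, 0.268]
wrist_force: [0.2, 0.1, 1.2]
opening: 0.001
```

Run:
```python
from h import *
for th in(33,30,28,26.5): print(th,end=" ");go(pad(.16,th,0),95.92,-th)
```

```text
33 t 12.12 pos [0.5956 0.0655 0.2384] shift [0.009 0.168 0.491] turn [-0.236  0.02  -0.037] len 0.031167186266059015
30 t 12.12 pos [0.5956 0.0655 0.2384] shift [0.01  0.176 0.631] turn [ 0.139  0.019 -0.038] len 0.03930694822628894
28 t 12.12 pos [0.5956 0.0655 0.2384] shift [0.01  0.178 0.724] turn [ 0.389  0.019 -0.038] len 0.044734072950044605
26.5 t 12.12 pos [0.5956 0.0655 0.2384] shift [0.01  0.176 0.794] turn [ 0.577  0.018 -0.038] len 0.04880067342206815
```

Request:
move_arm(motion=[[[0.01,0.17,0.3],[-0.2,0,0],0],[[0.01,0.17,0.49],[-0.2,0,0],0],[[0.01,0.175,0.58],[0,0,0],0],[[0.01,0.175,0.68],[0.26,0,0],0],[[0.01,0.175,0.74],[0.45,0,0],0],[[0.01,0.175,0.74],[0.45,0,0],0],[[0.01,0.175,0.74],[0.45,0,0],0]])

```text
time_s: 13.0
eef_pos: [0.5914, 0.0976, 0.2047]
eef_rot: [-0.012, -0.047, 0.97, 0.238]
wrist_force: [-0.6, -0.4, 0.5]
opening: -0.004
```

```bash
cat >> h.py <<'E'
def tiltlow(f):
    "tilt from the low paddle's orange centroid (clear of the gripper) in scene"
    im=snap("scene",f); h=cv2.cvtColor(im,cv2.COLOR_BGR2HSV)
    from scipy.optimize import least_squares
    for nm,s,roi in(("low",-.1525,(235,170,300,240)),("high",.1525,(310,200,390,310))):
        m=cv2.inRange(h,(8,140,60),(19,255,255)); z=np.zeros_like(m); x0,y0,x1,y1=roi; z[y0:y1,x0:x1]=m[y0:y1,x0:x1]
        M=cv2.moments(z,True); c=np.array([M["m10"],M["m01"]])/M["m00"]
        r=least_squares(lambda v:proj("scene",hp(v[0],[(0,s,0)]))[0]-c,[20]); print(nm,"area",M["m00"],c.round(1),"tilt",r.x,r.fun.round(1))
E
python3 - <<'E'
from h import *
tiltlow("s6.png")
for th in(28,27,26.3): print(th,end=" ");go(pad(.16,th,0),95.92,-th)
print(monitor.get_obs()["wrist_force"])
E
```

```text
low area 220.0 [268.6 216.7] tilt [26.75167317] [ 1.7 -0.7]
high area 395.0 [346.7 250.3] tilt [25.70026296] [ 1.7 -0.5]
28 t 13.05 pos [0.5914 0.0975 0.2047] shift [-0.008  0.006 -0.035] turn [-0.049  0.01  -0.045] len 0.002175527124312829
27 t 13.05 pos [0.5914 0.0975 0.2047] shift [-0.008  0.008  0.012] turn [ 0.076  0.009 -0.045] len 0.0009854025060564012
26.3 t 13.05 pos [0.5914 0.0975 0.2047] shift [-0.008  0.009  0.044] turn [ 0.164  0.009 -0.045] len 0.0027592166953065347
[0.35211128 1.71149128 0.51964691]
```

The cradle is at about 26.7° (kinematics 27.2°, hand 26.1°). Let go and leave it for over two seconds, then look.

Request:
move_arm(motion=[[[0,0,-0.3],[0,0,0],0],[[0,0,-0.7],[0,0,0],0],[[0,0,-0.7],[0,0,0],0],[[0,0,-0.7],[0,0,0],0],[[0,0,-0.7],[0,0,0],0],[[0,0,-0.7],[0,0,0],0]])

```text
time_s: 13.8
eef_pos: [0.5929, 0.0785, 0.2413]
eef_rot: [-0.013, -0.047, 0.97, 0.238]
wrist_force: [0.7, -0.3, 0.1]
opening: -0.001
```

Run:
```python
from h import *
tiltlow("s7.png");c=cv2.imread('pics/s7.png')[160:310,230:400];cv2.imwrite('pics/s7c.png',cv2.resize(c,None,fx=4,fy=4,interpolation=cv2.INTER_CUBIC))
```

```text
low area 220.0 [268.6 216.7] tilt [26.75167317] [ 1.7 -0.7]
high area 540.0 [347.3 248.7] tilt [26.79777189] [ 0.7 -0.2]
```

View pics/s7c.png

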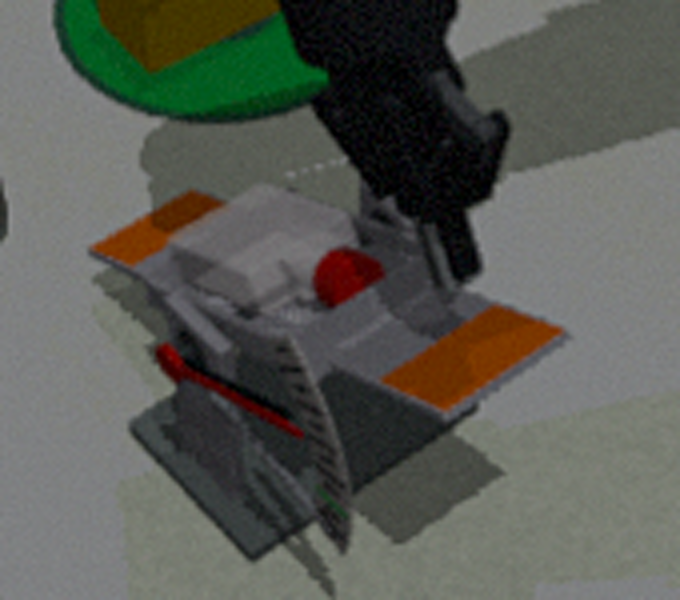

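The black pointer now lies just behind the red hand (tip at crop (300,435)), tilt 26.8° by both paddles. The finger is clear of the plate and the flask is in place. Wait out the two seconds.

Request:
move_arm(motion=[[[0,0,0],[0,0,0],0],[[0,0,0],[0,0,0],0],[[0,0,0],[0,0,0],0],[[0,0,0],[0,0,0],0],[[0,0,0],[0,0,0],0],[[0,0,0],[0,0,0],0],[[0,0,0],[0,0,0],0],[[0,0,0],[0,0,0],0],[[0,0,0],[0,0,0],0],[[0,0,0],[0,0,0],0]])

```text
time_s: 15.1
eef_pos: [0.5933, 0.0782, 0.242]
eef_rot: [-0.012, -0.047, 0.97, 0.238]
wrist_force: [-0.2, 0.6, -0.2]
opening: -0.004
```

Request:
move_arm(motion=[[[0,0,0],[0,0,0],0],[[0,0,0],[0,0,0],0],[[0,0,0],[0,0,0],0],[[0,0,0],[0,0,0],0]])

```text
time_s: 15.6
eef_pos: [0.5932, 0.0782, 0.242]
eef_rot: [-0.012, -0.047, 0.97, 0.238]
wrist_force: [-0.3, -0.1, -0.7]
opening: -0.0
```

Run:
```python
from h import *
for th in(27,24,20,16,12,8,4,2,0): print(th,end=" ");go(pad(.16,th,0),95.92,-th)
```

```text
27 t 15.6 pos [0.5932 0.0782 0.242 ] shift [-0.009  0.006  0.712] turn [ 0.075  0.008 -0.044] len 0.042738889683175664
24 t 15.6 pos [0.5932 0.0782 0.242 ] shift [-0.009  0.008  0.852] turn [ 0.45   0.007 -0.044] len 0.051125192154511695
20 t 15.6 pos [0.5932 0.0782 0.242 ] shift [-9.000e-03 -1.000e-03  1.038e+00] turn [ 0.95   0.005 -0.044] len 0.062291270788439754
16 t 15.6 pos [0.5932 0.0782 0.242 ] shift [-0.009 -0.023  1.223] turn [ 1.45   0.004 -0.045] len 0.07340795419161991
12 t 15.6 pos [0.5932 0.0782 0.242 ] shift [-0.009 -0.057  1.406] turn [ 1.95   0.002 -0.045] len 0.08445123951478356
8 t 15.6 pos [0.5932 0.0782 0.242 ] shift [-0.009 -0.105  1.587] turn [ 2.45e+00  1.00e-03 -4.50e-02] len 0.09540210512566381
4 t 15.6 pos [0.5932 0.0782 0.242 ] shift [-0.009 -0.165  1.763] turn [ 2.95e+00 -1.00e-03 -4.50e-02] len 0.10624397258382785
2 t 15.6 pos [0.5932 0.0782 0.242 ] shift [-0.009 -0.199  1.85 ] turn [ 3.2e+00 -2.0e-03 -4.5e-02] len 0.11161923881152834
0 t 15.6 pos [0.5932 0.0782 0.242 ] shift [-0.009 -0.237  1.935] turn [ 3.45e+00 -3.00e-03 -4.50e-02] len 0.11696162171935934
```

Request:
move_arm(motion=[[[-0.01,0.0,0.5],[0.1,0,-0.04],0],[[-0.01,0.0,0.71],[0.1,0,-0.04],0],[[-0.01,0.0,0.85],[0.45,0,-0.04],0],[[-0.01,0.0,1.04],[0.95,0,-0.04],0],[[-0.01,-0.02,1.22],[1.45,0,-0.04],0],[[-0.01,-0.06,1.41],[1.95,0,-0.04],0],[[-0.01,-0.105,1.59],[2.45,0,-0.04],0],[[-0.01,-0.165,1.76],[2.95,0,-0.04],0],[[-0.01,-0.21,1.87],[3.3,0,-0.04],0],[[-0.01,-0.22,1.89],[3.35,0,-0.04],0]])

```text
time_s: 16.85
eef_pos: [0.5897, 0.1195, 0.1356]
eef_rot: [-0.001, -0.052, 0.999, 0.007]
wrist_force: [-0.9, 1.8, 2.6]
opening: 0.002
```

Request:
move_arm(motion=[[[0,0,0],[0,0,0],0],[[0,0,0],[0,0,0],0],[[0,0,-0.5],[0,0,0],0],[[0,0,-1.3],[0,0,0],0],[[0,0,-1.8],[0,0,0],0],[[0,0,-1.8],[0,0,0],0]])

```text
time_s: 17.6
eef_pos: [0.5917, 0.117, 0.2467]
eef_rot: [0.002, -0.051, 0.999, 0.007]
wrist_force: [-0.2, 0.2, -0.9]
opening: -0.001
```

Run:
```python
from h import *
tiltlow("s8.png"); snap("top","t8.png"); print(monitor.get_obs()["time_s"])
a=cv2.imread('pics/s8.png')[110:310,200:400];b=cv2.imread('pics/t8.png')[150:350,230:540]
cv2.imwrite('pics/c8.png',cv2.resize(np.hstack([a,b]),None,fx=1.56,fy=1.56))
```

```text
low area 516.0 [263.4 192.7] tilt [0.7893713] [ 0.5 -0.1]
high area 807.0 [351.3 274.8] tilt [-0.07200868] [0.6 0.1]
17.7
```

View pics/c8.png

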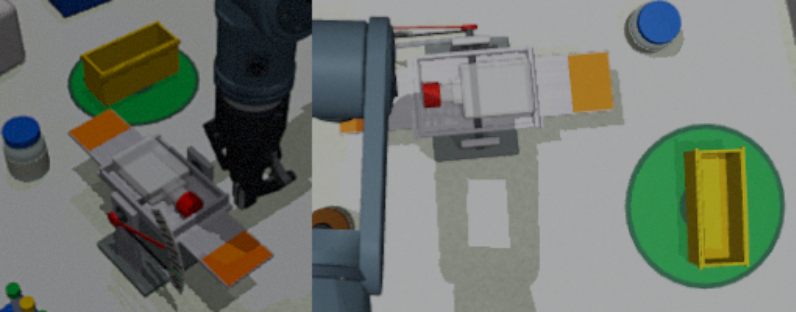

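The cradle is level (0.8° / -0.1°), the gripper clear, the box upright on the mat. Last check: has the flask shifted against its start, by the red cap?

Run:
```python
from h import *
P={}
for n,fs,roi in(("top",("top0","t8"),(295,195,318,225)),("scene",("scene0","s8"),(310,230,335,252))):
    for f in fs:
        h=cv2.cvtColor(cv2.imread(f"pics/{f}.png"),cv2.COLOR_BGR2HSV); m=cv2.inRange(h,(0,150,60),(5,255,255))|cv2.inRange(h,(172,150,60),(180,255,255))
        x0,y0,x1,y1=roi; z=np.zeros_like(m); z[y0:y1,x0:x1]=m[y0:y1,x0:x1]; M=cv2.moments(z,True); c=(M["m10"]/M["m00"],M["m01"]/M["m00"]); print(f,np.round(c,2),onz(n,c,.145).round(4))
for p in((476,246),): pass
h=cv2.cvtColor(cv2.imread("pics/t8.png"),cv2.COLOR_BGR2HSV); m=cv2.inRange(h,(22,120,40),(34,255,255)); m[:,:430]=0; m[:200]=0;m[340:]=0;m[:,545:]=0
b=cv2.boundingRect(m); print("box rim centre",onz("top",(b[0]+b[2]/2,b[1]+b[3]/2),.075),b)
print(monitor.get_obs()["wrist_force"]); workorder.hand_in()
```

```text
top0 [305.03 210.74] [0.6002 0.0187 0.145 ]
t8 [306.24 210.48] [0.6007 0.0163 0.145 ]
scene0 [320.66 240.27] [0.6022 0.0162 0.145 ]
s8 [319.66 240.03] [0.6035 0.0145 0.145 ]
box rim centre [ 0.45613174 -0.37748676  0.075     ] (469, 244, 41, 78)
[-0.24152883  0.32144108  0.43156176]
the job is handed in; nothing more can be done
```

I carried out every step and handed the job in at about 18 s of the 66 s allowed. The hand-in gave no verdict, so the results below are my own measurements.

- **Box:** I gripped it across its width, slid it out and released it. It stands upright on the mat, with its centre about 3–6 mm from the mat's centre.
- **Tilting:** I pressed only the paddles.
  - The red hand measured about 26.1°.
  - I tipped the cradle to about 33°, about 7° past the hand and slightly more than the 6° asked.
  - I then pressed the high paddle back to 26.8° and backed off. I left it there for just over two seconds.
- **Level:** I brought the cradle back and let go. It reads 0.8° from the low paddle and -0.1° from the high paddle, within the 3° limit.
- **Flask:** It moved about 2–2.5 mm along the cradle, within the 10 mm allowed. I kept the gripper away from it throughout.
- **Arm at the end:** It is clear of everything, and the wrist force is close to zero.

**Disagreements:**
- Early estimates of the red hand ran from 24.6° to 27.2°. The later line fits agreed on 26.0–26.2°, and I used those.
- The box rim triangulated at 69 mm against the given 75 mm.
- I did not measure the bystanders again. The arm passed well clear of them, and I saw nothing shifted in the last crops, which do not show them all.

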